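Refit the washed slicer discs on their ribbed drive shaft and reset the interlock

ROBOT

A 7-joint arm with a two-finger parallel gripper is mounted at the origin on the work surface. World frame = base frame: x ahead of the robot, y to its left, z up, the work surface at z = 0. Lengths are in m, angles in rad, forces in N, time in s.
With the tool pointing down it reaches from about 0.4 to 0.85 m from the base axis. Payload 10.4 kg.
Tool frame: the origin (TCP) lies midway between the tips of the shut fingers; the grasp point (between the pads) lies 19 mm behind it; z points along the fingers, x is the direction in which the jaws open and shut, and the axes are right-handed (so a half turn about z gives the same grasp; the last joint's range is limited). The gripper opens to 85 mm and grips with 20 to 120 N. Pads are 22 mm wide; open, the fingers measure 114 mm over their backs; the gripper's body (76 mm by 85 mm) begins 54 mm behind the grasp point. The pads swing forward as they close: fully open they stand 13 mm farther back than shut.
Start: joints at [1.276, 0.332, -0.065, 1.46, 0.022, 1.35, -0.088], TCP at [0.168, -0.602, 0.203] pointing down, gripper open.
Joint ranges: [-2.6, 2.6], [-0.5, 2.12], [-1.47, 1.34], [0.16, 2.42], [-1.27, 4.41], [0.06, 2.06], [-2.6, 2.6]. Speed limits (rad/s): [2.22, 2.22, 2.79, 2.79, 3.14, 3.14, 3.14].

INTERFACE

Orientations are given as a unit quaternion [x, y, z, w].
In Python, from workcell import monitor, eyes, ticket, models gives the robot as it stands.
- The arm moves only by the tool servo_tool, never from a script. Its argument "motion" is a list of rows, each a list of 7 numbers: the opening, from 0 (shut) to 1 (fully open), then the shift along the tool's x, y, z in m, then the turn, a rotation vector about the tool's x, y, z in degrees. In form: [[fingers, tx, ty, tz, rx, ry, rz], ...]. A call has 1 to 20 rows; each row is the pose to reach, as a shift and turn from the pose commanded when the call began, along the tool's axes at that moment; what a row does not reach only later rows make up. A row lasts 1/8 s, in which the tool goes at most 62.5 mm and 10.7 degrees, less where a joint would pass 70% of its speed; a pose out of reach is approached as far as the arm can. A call with a gripper value outside its range is refused whole. The fingers move at their own pace and stop on an object; "grip_force" is the grip in N (left out, the last holds). Time passes only in rows, so rows that repeat a pose let the fingers close. It gives the time, the measured TCP pose, the force and the opening at its end, in the units of the state.
- monitor.get_obs(): the state, without advancing time (a new reading comes with each control period).
- eyes.camera(name): name is "side" or "top" or "wrist"; returns (picture, depth): 384x512x3 uint8, blue, green, red; 384x512 float32, m along the optical axis (not along the pixel's ray), 0 where there is no reading.
- eyes.camera_info(name): a dict with "intrinsics" (3x3 intrinsics, pixels), "extrinsics" (4x4, takes a point from world to camera coordinates); the wrist camera has in their place "tool_from_camera" (4x4, takes a point from camera to tool coordinates, whose origin is the TCP and whose axes are the tool frame's). Camera axes: x right, y down, z forward; pixel columns grow to the right and rows downward; lengths in m; the calibration is good to about 2 mm. A picture is of the moment at which its call begins: read the wrist's pose just before it. camera_info takes no time and is no camera call.
- ticket.hand_in(): hands the job in, once; it reports no verdict.
Trained networks look in the newest picture that a camera, given by its name, has taken for a name from the list of things; names that differ only in an ending like _2 or _b are one class to them, and where a whole thing is asked for, a point or a joint stands for the part that bears it (a point fixed in the world has none). Each returns a list of dicts, best first, with "confidence" (0 to 1); they miss things now and then, are a little off and sometimes report something else, mostly with a low value. They report only what shows in the picture. A call takes as long as a camera call. They do not tell look-alikes from the thing itself.
- models.boxes_of(camera, thing): "point" ([x, y, z] in m, in the coordinates of the camera as it stood for that picture, good to about 4 mm: the middle of the surface that is visible of it).
The state is a dict: "clock": time; "joint_pos": joint angles; "joint_velocities": joint speeds; "tau": joint torques, N m; "position": TCP position; "ee_rot": TCP orientation; "ft_force": force on the tool from outside, world axes, zero at the start; "torque": the same for the moment, N m; "grip_width": opening from 0.0 (shut) to 1.0 (fully open).
Only numpy, scipy, OpenCV 4.12 (cv2) and the standard library are available. Lean on these libraries where they do the work, as an engineer would, in place of code of your own. Each camera call takes 0.05 s, during which the arm holds its last target. There are 200 camera calls.

TASK

The slicer has come back from washing: put its discs back on the upright drive shaft in order, hubs up - white disc first, then the dark steel disc with the blue hub, then the red collar - turning each until it slips over the shaft's ribs, and sliding it fully home before the next goes on. Then press the green reset plunger through its soft first stop all the way down to the stiff second stop, hold it there for a moment, and let it spring back. Leave the cup, cutter, jar and spatula where they are.

Things in the scene. Friction and masses are not known exactly. Their poses are not given: they have to be found in the camera images.
- machine: white motor base of a bench slicer, 220 x 270 mm (its x, y) and 60 mm high, fixed to the table; its origin is on the table directly under the shaft axis, z up. The shaft's ribs do not follow its yaw
- seat (a point): the round aluminium seat (62 mm across, 10 mm above the machine's deck, 70 mm above the table) at the foot of the drive shaft: point on the shaft axis level with its face, where the underside of the white disc rests when home. The blue-hubbed disc is home 20 mm above it (on the white hub), the red collar 40 mm above it
- shaft_tip (a point): centre of the top of the upright fixed steel drive shaft, 61 mm above the seat. The round shaft is 22 mm in diameter with a tapered nose (12 mm at the tip, full size 8 mm lower)
- rib_tops (a point): point on the shaft axis level with the tops of its four dark ribs, 47 mm above the seat. Ribs 90 degrees apart, 5 mm wide, roof-shaped on top, out to 17 mm from the axis, down to the seat, at an unknown angle (new every time, same for all discs). A disc lowered over the nose rests on the rib tops unless its slots are within about 8 degrees of the ribs; then it slides down freely
- white_disc: white disc, 110 mm across, 160 g, lying flat. 5 mm flange below; eight-sided hub 48 mm across flats on it, hub top 20 mm above the underside. Bore 25 mm between four lands, with four slots 10 mm wide reaching 18 mm from the axis along its own x, -x, y, -y; four hub flats face the same axes. Origin at the centre of the underside, z up; a quarter turn changes nothing
- blue_disc: dark steel grating disc with a blue hub, flange 110 mm across, 260 g. Same bore, slots, hub, heights and axes as the white disc; origin at the centre of its underside, z up
- red_collar: red plastic locking collar, flange 80 mm across, 120 g. Same bore, slots, hub, heights and axes as the white disc; origin at the centre of its underside, z up
- plunger_top (a point): centre of the top of the green reset plunger, a 34 mm cap on the machine's deck, 107 mm beside the shaft axis, its top 98 mm above the table when up; pressed straight down, 14 mm of travel in all
- plunger (a joint): first part of the plunger's travel: 0 up, 0.008 m at the soft first stop (2.4 N rising to 4.8 N)
- plunger_core (a joint): second part of the plunger's travel, beyond the first stop: starts to move at 10 N, 0.006 m at the stiff second stop (about 15 N); springs back to 0
- cup: bystander: small steel cup, 72 mm across, 55 mm tall; origin at the centre of its underside
- cutter: bystander: plain aluminium biscuit-cutter ring, 70 mm across, 45 mm tall; origin at the centre of its underside
- shaker: bystander: clear jar with a red lid, 68 mm across, 75 mm tall; origin at the centre of its underside
- spatula: bystander: red spatula lying flat on the table at the right, beyond the discs; origin under the middle of it
Not all that is in view belongs to the job. Of the things that look like the blue_disc, take the one that is nearest to the robot's base at the start.

How it is judged:
By the outcome, as a careful person would: the job done as asked, in the order asked, and still so for the second after the job is handed in, with the robot touching nothing.
It also fails if it takes over 72 s, if anything falls off the work surface, if the arm or the gripper's body presses on something with over 40 N, if the wrist force passes 120 N, or if a joint passes its speed limit or range.

## Working session

There is one attempt and no reset: what is moved stays moved. The work goes in short steps, Python scripts to look and compute and a tool call to move; the robot and the scene stay as the last step left them, time stands still between calls to the robot, and variables do not carry over. Pictures are saved under pics/ and viewed, about 8 in all and at most 12, crops included, and the job is handed in when it is done.

Besides the shell and the picture viewer there is one more tool, called after ">>>" as name(argument=value, ...), one argument or row to a line, values as JSON. servo_tool: Moves the arm, as the interface text tells. Its arguments: {"type":"object","properties":{"motion":{"type":"array"},"grip_force":{"type":"number"}},"required":["motion"]}

```bash
mkdir -p pics; ls
cat > h.py <<'E'
import numpy as np, cv2
from workcell import monitor, eyes, ticket, models
from scipy.spatial.transform import Rotation as R
def T(cam):
    i=eyes.camera_info(cam); K=np.array(i["intrinsics"])
    if cam=="wrist":
        o=monitor.get_obs(); M=np.eye(4); M[:3,:3]=R.from_quat(o["ee_rot"]).as_matrix(); M[:3,3]=o["position"]
        return K, M@np.array(i["tool_from_camera"])
    return K, np.linalg.inv(np.array(i["extrinsics"]))
def shot(cam,name=None):
    K,M=T(cam); im,d=eyes.camera(cam)
    if name: cv2.imwrite("pics/"+name,im)
    return im,d,K,M
def cloud(d,K,M):
    v,u=np.mgrid[:d.shape[0],:d.shape[1]]
    p=np.stack([(u-K[0,2])/K[0,0]*d,(v-K[1,2])/K[1,1]*d,d],-1)
    return p@M[:3,:3].T+M[:3,3]
def find(cam,thing,M):
    return [(round(b["confidence"],2),(M[:3,:3]@np.array(b["point"])+M[:3,3]).round(4).tolist()) for b in models.boxes_of(cam,thing)]
E
python3 - <<'E'
from h import *
print(monitor.get_obs())
a=shot("top","top0.png"); 
for t in ["machine","white_disc","blue_disc","red_collar","plunger_top","shaft_tip","cup","cutter","shaker","spatula"]: print(t,find("top",t,a[3]))
b=shot("side","side0.png")
for t in ["white_disc","blue_disc","red_collar","plunger_top"]: print(t,find("side",t,b[3]))
print(eyes.camera_info("wrist"))
E
```

```text
pics
{'clock': 0.0, 'joint_pos': array([ 1.27638718,  0.33285707, -0.06472466,  1.46094692,  0.02161438,
        1.34984416, -0.08847876]), 'joint_velocities': array([ 3.84866940e-04,  1.98336166e-04, -1.57103287e-03,  1.02186139e-03,
       -5.00180519e-05, -1.02950125e-03,  5.83704874e-04]), 'tau': array([ 8.91255077e-04, -6.25453520e+01,  4.94051341e-02, -3.91607666e+01,
        1.62653049e-02,  9.91256355e-03,  5.63912693e-05]), 'position': array([ 0.16769383, -0.60167006,  0.20212257]), 'ee_rot': array([ 7.96410793e-01, -6.04755642e-01, -5.60969879e-04, -3.83681169e-04]), 'ft_force': array([-0.21146315, -0.42745434, -0.02560603]), 'torque': array([-0.05326546, -0.00724866, -0.01832379]), 'grip_width': 1.0045473499642736}
machine [(0.57, [0.5544, 0.2662, 0.058])]
white_disc [(0.91, [0.4514, -0.2882, 0.0022])]
blue_disc [(0.96, [0.8013, -0.2137, 0.0018]), (0.92, [0.6447, -0.1191, 0.0048])]
red_collar [(0.93, [0.4579, -0.0479, 0.0047]), (0.62, [0.4504, -0.288, 0.0051])]
plunger_top [(0.71, [0.6067, 0.1758, 0.0976])]
shaft_tip [(0.63, [0.5525, 0.2684, 0.0567])]
cup [(0.76, [0.6255, 
[... 232 characters left out ...]
e_disc [(0.76, [0.6381, -0.1173, 0.003]), (0.57, [0.795, -0.2077, 0.0041])]
red_collar [(0.8, [0.4572, -0.0372, 0.0032])]
plunger_top [(0.55, [0.6029, 0.1815, 0.0953])]
{'intrinsics': array([[272.21264153,   0.        , 256.10734961],
       [  0.        , 272.21264153, 192.64948704],
       [  0.        ,   0.        ,   1.        ]]), 'tool_from_camera': array([[ 9.99999466e-01, -8.37350663e-04, -6.06098074e-04,
         1.81772893e-04],
       [ 9.70776393e-04,  9.62191528e-01,  2.72372026e-01,
        -6.90159176e-02],
       [ 3.55111536e-04, -2.72372469e-01,  9.62191827e-01,
        -1.70174748e-01],
       [ 0.00000000e+00,  0.00000000e+00,  0.00000000e+00,
         1.00000000e+00]])}
```

View pics/top0.png

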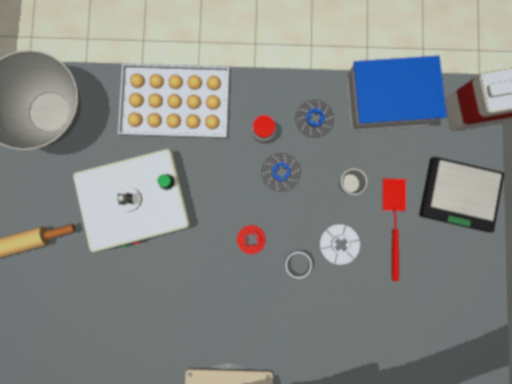

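View pics/side0.png

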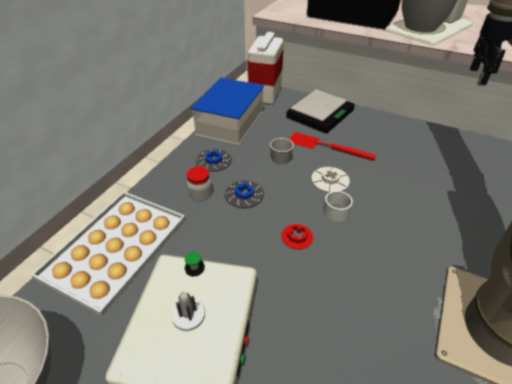

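The top picture shows the white disc at (340,244), the nearer blue disc at (281,172), the red collar at (251,240), the shaft at (128,199) and the plunger at (165,181). All the discs lie hub up. Next I'll go above the white disc.

```bash
cat >> h.py <<'E'
def go(x,y,z,yaw=None):
    "tool shift (mm) and rz (deg) to reach world xyz with jaw direction yaw (deg, nearest mod 90)"
    o=monitor.get_obs(); r=R.from_quat(o["ee_rot"]); m=r.as_matrix(); y0=np.degrees(np.arctan2(m[1,0],m[0,0]))
    s=m.T@(np.array([x,y,z])-o["position"])*1000
    dy=None if yaw is None else (yaw-y0+45)%90-45
    print("t",round(float(o["clock"]),2),"pos",o["position"].round(4),"yaw",y0.round(1),"F",o["ft_force"].round(1),"w",round(float(o["grip_width"]),3),"tilt",m[:,2].round(4),"\n shift mm",s.round(1),"rz",None if dy is None else round(-dy,1),"joints",o["joint_pos"].round(2))
E
python3 -c "
from h import *
go(.4514,-.2882,.12,-74.5+45)"
```

```text
t 0.8 pos [ 0.1678 -0.6021  0.203 ] yaw -74.4 F [-0.3  0.   0.4] w 0.999 tilt [ 0.e+00 -2.e-04 -1.e+00] 
 shift mm [-226.2 -357.5   82.9] rz -44.9 joints [ 1.28  0.33 -0.06  1.46  0.02  1.35 -0.09]
```

>>> servo_tool(
  motion=[
    [1,-0.226,-0.357,0.083,0,0,-45],
    [1,-0.226,-0.357,0.083,0,0,-45],
    [1,-0.226,-0.357,0.083,0,0,-45],
    [1,-0.226,-0.357,0.083,0,0,-45],
    [1,-0.226,-0.357,0.083,0,0,-45],
    [1,-0.226,-0.357,0.083,0,0,-45],
    [1,-0.226,-0.357,0.083,0,0,-45],
    [1,-0.226,-0.357,0.083,0,0,-45],
    [1,-0.226,-0.357,0.083,0,0,-45],
    [1,-0.226,-0.357,0.083,0,0,-45],
  ],
)

```text
clock: 2.05
position: [0.4502, -0.29, 0.1201]
ee_rot: [0.967, -0.255, 0.0, 0.0]
ft_force: [0.1, -0.7, -1.0]
grip_width: 1.002
```

Run:
```python
from h import *
im,d,K,M=shot("wrist","w1.png")
go(.4514,-.2882,.12)
P=cloud(d,K,M); np.savez("w1.npz",P=P,im=im)
print(find("wrist","white_disc",M))
hub=(P[...,2]>.013)&(P[...,2]<.03)&(np.hypot(P[...,0]-.4514,P[...,1]+.2882)<.05)
q=P[hub]; print(len(q),np.median(q,0),(q.min(0)+q.max(0))/2,q.max(0)-q.min(0))
```

```text
t 2.1 pos [ 0.4502 -0.2899  0.1202] yaw -29.6 F [ 0.  -0.3  0.6] w 1.002 tilt [ 1.e-04 -7.e-04 -1.e+00] 
 shift mm [ 0.1 -2.1  0.1] rz None joints [ 0.87  0.23 -0.43  1.79  0.1   1.15 -0.11]
[(0.9, [0.4521, -0.2842, 0.0031])]
1079 [ 0.45480982 -0.29008991  0.01900968] [ 0.45432821 -0.29058776  0.01751345] [0.04814741 0.04842229 0.00900423]
```

View pics/w1.png

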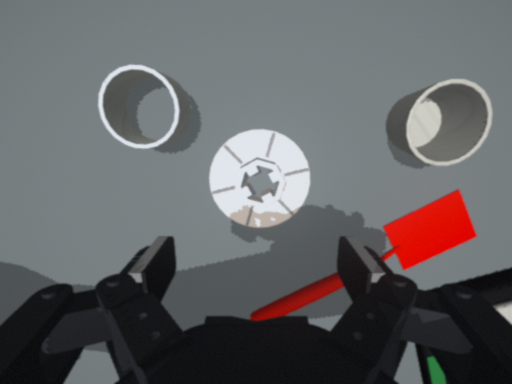

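```bash
cat >> h.py <<'E'
def hub(P,x,y,zt):
    "centre and slot angle (deg, mod 90) from hub-top points near height zt"
    q=P[(abs(P[...,2]-zt)<.004)&(np.hypot(P[...,0]-x,P[...,1]-y)<.04)]
    h=cv2.convexHull((q[:,:2]*1e5).astype(np.int32)); m=cv2.moments(h)
    c=np.array([m["m10"],m["m01"]])/m["m00"]/1e5
    e=q[:,:2]-c; r=np.hypot(*e.T); th=np.arctan2(e[:,1],e[:,0])
    s=(r>.0135)&(r<.0172)
    hist=np.histogram(np.degrees(th[s])%90,18,(0,90))[0]
    a=np.degrees(np.angle(-np.sum(np.exp(4j*th[s]))))/4%90
    o=(r>.0215); a8=np.degrees(np.angle(np.sum(np.exp(8j*th[o]))))/8%45  # corners
    print("hub n",len(q),"c",c.round(4),"area mm2",round(m["m00"]/1e10*1e6),"z",np.median(q[:,2]).round(4),"slot",a.round(1),"flats(mod45)",((a8+22.5)%45).round(1),hist)
    return c,a
E
python3 - <<'E'
from h import *
P=np.load("w1.npz")["P"]
c,a=hub(P,.4545,-.2905,.019)
go(c[0],c[1],.008,a)
E
```

```text
hub n 1034 c [ 0.4544 -0.2905] area mm2 1899 z 0.0191 slot 44.5 flats(mod45) 43.9 [14 20 16 15  9  0  0  0  0  0  0  0  0  7 20 19 15 22]
t 2.15 pos [ 0.4504 -0.2897  0.1201] yaw -29.5 F [-0.1 -0.6 -0.4] w 0.996 tilt [ 2.e-04 -6.e-04 -1.e+00] 
 shift mm [  3.8  -1.4 112.1] rz 16.0 joints [ 0.87  0.23 -0.43  1.79  0.1   1.15 -0.11]
```

>>> servo_tool(
  motion=[
    [1,0.004,-0.001,0.05,0,0,10],
    [1,0.004,-0.001,0.09,0,0,16],
    [0.75,0.004,-0.001,0.113,0,0,16],
    [0.75,0.004,-0.001,0.113,0,0,16],
    [0.3,0.004,-0.001,0.113,0,0,16],
    [0.3,0.004,-0.001,0.113,0,0,16],
    [0.3,0.004,-0.001,0.113,0,0,16],
    [0.3,0.004,-0.001,0.113,0,0,16],
  ],
  grip_force=50,
)

```text
clock: 3.15
position: [0.4552, -0.2898, 0.0074]
ee_rot: [0.922, -0.386, 0.0, 0.0]
ft_force: [1.3, -0.5, -0.1]
grip_width: 0.295
```

Run:
```python
from h import *
go(.5525,.2684,.22)
```

```text
t 3.15 pos [ 0.4552 -0.2898  0.0074] yaw -45.4 F [ 1.3 -0.5 -0.1] w 0.295 tilt [ 6.e-04 -5.e-04 -1.e+00] 
 shift mm [-329.2 -461.1 -212.9] rz None joints [ 0.81  0.37 -0.38  1.87  0.17  0.93 -0.44]
```

Run:
```python
from h import *
im,d,K,M=shot("wrist","w2.png")
```

```text
(no output)
```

View pics/w2.png

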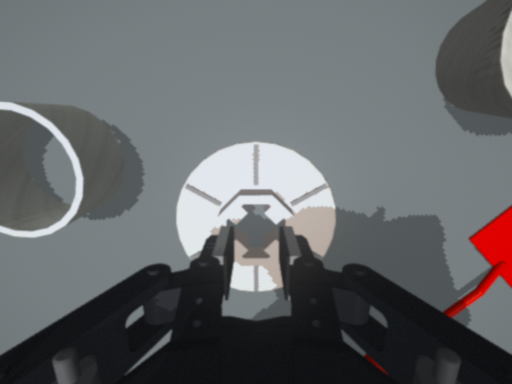

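Run:
```python
from h import *
im,d,K,M=shot("wrist")
P=cloud(d,K,M); i=np.linalg.inv(M)
np.set_printoptions(suppress=True,linewidth=200)
for v in (200,225,235,250,265,280,295):
    print(v,[ (u,*(P[v,u]*1000).round(0).astype(int)) for u in (190,212,225,236,256,276,285,298,320)])
print(eyes.camera_info("wrist")["tool_from_camera"][:3,3])
```

```text
200 [(190, np.int64(435), np.int64(-248), np.int64(5)), (212, np.int64(446), np.int64(-258), np.int64(6)), (225, np.int64(451), np.int64(-265), np.int64(5)), (236, np.int64(460), np.int64(-267), np.int64(19)), (256, np.int64(469), np.int64(-276), np.int64(19)), (276, np.int64(478), np.int64(-285), np.int64(19)), (285, np.int64(479), np.int64(-293), np.int64(4)), (298, np.int64(485), np.int64(-299), np.int64(5)), (320, np.int64(496), np.int64(-309), np.int64(5))]
225 [(190, np.int64(421), np.int64(-260), np.int64(3)), (212, np.int64(432), np.int64(-270), np.int64(5)), (225, np.int64(444), np.int64(-274), np.int64(19)), (236, np.int64(442), np.int64(-283), np.int64(0)), (256, np.int64(451), np.int64(-293), np.int64(-1)), (276, np.int64(461), np.int64(-303), np.int64(-1)), (285, np.int64(469), np.int64(-302), np.int64(15)), (298, np.int64(473), np.int64(-312), np.int64(4)), (320, np.int64(484), np.int64(-323), np.int64(4))]
235 [(190, np.int64(416), np.int64(-264), np.int64(5)), (212, np.int64(444), np.int64(-268), np.int64(43)), (225, np.int64(452), np.int64(-271), np.int64(51)), (236,
[... 1529 characters left out ...]
), np.int64(-332), np.int64(5)), (285, np.int64(463), np.int64(-301), np.int64(70)), (298, np.int64(474), np.int64(-292), np.int64(91)), (320, np.int64(480), np.int64(-298), np.int64(91))]
295 [(190, np.int64(453), np.int64(-264), np.int64(107)), (212, np.int64(458), np.int64(-268), np.int64(107)), (225, np.int64(439), np.int64(-286), np.int64(72)), (236, np.int64(401), np.int64(-322), np.int64(0)), (256, np.int64(411), np.int64(-333), np.int64(0)), (276, np.int64(421), np.int64(-344), np.int64(0)), (285, np.int64(459), np.int64(-305), np.int64(73)), (298, np.int64(476), np.int64(-287), np.int64(107)), (320, np.int64(481), np.int64(-292), np.int64(107))]
[ 0.00025497 -0.06890356 -0.17017438]
```

Run:
```python
from h import *
K,M=T("wrist"); im,d=eyes.camera("wrist")
P=cloud(d,K,np.array(eyes.camera_info("wrist")["tool_from_camera"]))*1000
for u in (205,212,218,224,228,230,232,234): print(u,[(v,*P[v,u].round(0).astype(int).tolist()) for v in range(220,262,5)])
cv2.imwrite("pics/w3.png",cv2.resize(im[150:330,160:360],None,fx=3,fy=3,interpolation=cv2.INTER_NEAREST))
```

```text
205 [(220, -35, -1, 3), (225, -35, 3, 3), (230, -35, 7, 3), (235, -35, 10, 3), (240, 0, -69, -170), (245, -26, -7, -46), (250, -24, -7, -53), (255, -23, -8, -58), (260, -20, -13, -73)]
212 [(220, -30, 0, 4), (225, -30, 3, 3), (230, -30, 7, 3), (235, -23, -8, -36), (240, -23, -7, -42), (245, -22, -7, -47), (250, -21, -6, -51), (255, -19, -11, -64), (260, -18, -12, -70)]
218 [(220, -24, -7, -12), (225, -24, -3, -11), (230, -24, 0, -13), (235, -19, -11, -44), (240, -18, -11, -50), (245, -18, -11, -55), (250, -17, -11, -60), (255, -16, -11, -65), (260, -15, -12, -71)]
224 [(220, -20, -6, -12), (225, -20, -3, -12), (230, -17, -11, -38), (235, -16, -11, -44), (240, -15, -11, -50), (245, -15, -11, -56), (250, -14, -11, -60), (255, -14, -12, -65), (260, -14, -9, -66)]
228 [(220, -18, -3, -4), (225, -18, 0, -4), (230, -15, -11, -38), (235, -14, -11, -44), (240, -14, -11, -49), (245, -13, -12, -57), (250, -12, -11, -60), (255, -12, -9, -60), (260, -13, -6, -61)]
230 [(220, -18, 1, 8), (225, -18, 5, 8), (230, -14, -11, -38), (235, -13, -11, -44), (240, -13, -11, -50), (245, -12, -9, -51), (250, -12, -7, -53), (255, -13, -4, -51), (260, -13, -2, -52)]
232 [(220, -15, -6, -12), (225, -17, 5, 8), (230, -12, -11, -39), (235, -12, -9, -40), (240, -13, -6, -39), (245, -13, -4, -41), (250, -13, -1, -41), (255, -13, 1, -42), (260, -12, 3, -44)]
234 [(220, -14, -7, -13), (225, -16, 5, 9), (230, -16, 9, 8), (235, -15, 9, -1), (240, -12, -1, -29), (245, -13, 2, -29), (250, -12, 5, -30), (255, -12, 7, -31), (260, -13, 10, -31)]
```

View pics/w3.png

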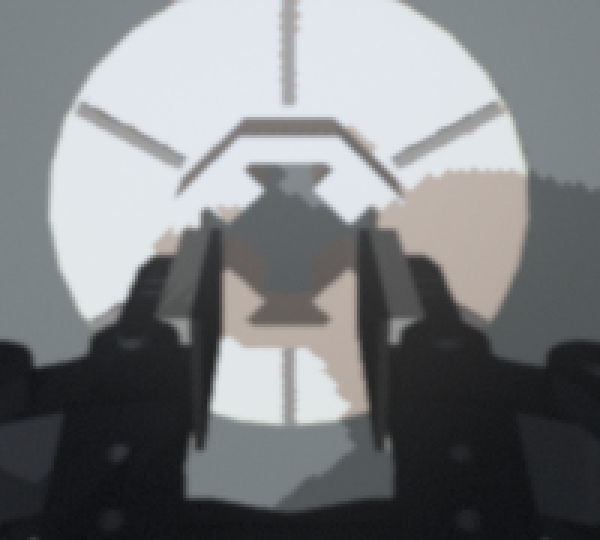

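The enlarged crop shows the pads hovering above the hub. Pad tips are at about (235,228) in the full frame, roughly 30 mm behind the stated TCP. I'll open to just over the hub width, go lower and look at the tip heights.

>>> servo_tool(
  motion=[
    [0.72,-0.001,0,0,0,0,0],
    [0.72,-0.001,0,0,0,0,0],
    [0.72,-0.001,0,0,0,0,0],
    [0.72,-0.001,0,0.008,0,0,0],
    [0.72,-0.001,0,0.016,0,0,0],
    [0.72,-0.001,0,0.016,0,0,0],
  ],
)

```text
clock: 4.05
position: [0.4537, -0.2885, -0.0101]
ee_rot: [0.922, -0.386, -0.001, -0.0]
ft_force: [0.4, -0.6, -0.5]
grip_width: 0.719
```

Run:
```python
from h import *
go(.4544,-.2905,0)
im,d,K,M=shot("wrist")
W=cloud(d,K,M)*1000
P=cloud(d,K,np.array(eyes.camera_info("wrist")["tool_from_camera"]))*1000
f=(W[...,2]>9)&(abs(P[...,1])<14)&(abs(P[...,0])>25)&(abs(P[...,0])<50)
for s in (-1,1):
    q=P[f&(P[...,0]*s>0)]; w=W[f&(P[...,0]*s>0)]
    o=np.argsort(w[:,2])[:400:40]
    print(s,len(q)); print(np.c_[q[o],w[o,2]].round(0).tolist())
```

```text
t 4.05 pos [ 0.4537 -0.2885 -0.0101] yaw -45.4 F [ 0.4 -0.6 -0.5] w 0.719 tilt [-0.0014  0.001  -1.    ] 
 shift mm [  1.9   0.9 -10.1] rz None joints [ 0.8   0.4  -0.37  1.88  0.18  0.89 -0.45]
-1 4358
[[-31.0, 1.0, -32.0, 22.0], [-31.0, 3.0, -36.0, 26.0], [-32.0, -11.0, -38.0, 28.0], [-35.0, -11.0, -40.0, 30.0], [-30.0, 7.0, -41.0, 31.0], [-30.0, 5.0, -42.0, 32.0], [-30.0, 9.0, -44.0, 33.0], [-32.0, -11.0, -44.0, 34.0], [-43.0, -7.0, -46.0, 35.0], [-44.0, -7.0, -47.0, 36.0]]
1 4284
[[25.0, -9.0, -20.0, 10.0], [25.0, -7.0, -29.0, 19.0], [31.0, -9.0, -35.0, 25.0], [31.0, -7.0, -37.0, 27.0], [31.0, -2.0, -39.0, 29.0], [43.0, -7.0, -40.0, 30.0], [42.0, -7.0, -42.0, 31.0], [37.0, -11.0, -43.0, 33.0], [42.0, -7.0, -44.0, 34.0], [31.0, 6.0, -45.0, 35.0]]
```

>>> servo_tool(
  motion=[
    [0.72,0.002,0.001,0.007,0,0,0],
    [0.72,0.002,0.001,0.013,0,0,0],
    [0.72,0.002,0.001,0.013,0,0,0],
    [0.4,0.002,0.001,0.013,0,0,0],
    [0.4,0.002,0.001,0.013,0,0,0],
    [0.4,0.002,0.001,0.013,0,0,0],
    [0.4,0.002,0.001,0.013,0,0,0],
  ],
)

```text
clock: 4.97
position: [0.4553, -0.2911, -0.0218]
ee_rot: [0.922, -0.386, 0.0, 0.0]
ft_force: [0.1, 0.5, 3.4]
grip_width: 0.545
```

Run:
```python
from h import *
go(.5525,.2684,.20)
```

```text
t 4.97 pos [ 0.4553 -0.2911 -0.0218] yaw -45.4 F [0.1 0.5 3.4] w 0.545 tilt [ 5.e-04 -4.e-04 -1.e+00] 
 shift mm [-330.2 -462.  -221.9] rz None joints [ 0.8   0.42 -0.37  1.89  0.19  0.87 -0.46]
```

>>> servo_tool(
  motion=[
    [0.4,0,0,-0.05,0,0,0],
    [0.4,-0.265,-0.399,-0.222,0,0,-45],
    [0.4,-0.265,-0.399,-0.222,0,0,-45],
    [0.4,-0.265,-0.399,-0.222,0,0,-45],
    [0.4,-0.265,-0.399,-0.222,0,0,-45],
    [0.4,-0.265,-0.399,-0.222,0,0,-45],
    [0.4,-0.265,-0.399,-0.222,0,0,-45],
    [0.4,-0.265,-0.399,-0.222,0,0,-45],
    [0.4,-0.265,-0.399,-0.222,0,0,-45],
    [0.4,-0.265,-0.399,-0.222,0,0,-45],
    [0.4,-0.265,-0.399,-0.222,0,0,-45],
    [0.4,-0.265,-0.399,-0.222,0,0,-45],
  ],
)

```text
clock: 6.48
position: [0.5532, 0.1757, 0.199]
ee_rot: [1.0, -0.005, -0.001, 0.001]
ft_force: [-0.2, 0.4, 0.7]
grip_width: 0.55
```

Run:
```python
from h import *
go(.553,.178,.2)
im,d,K,M=shot("wrist","w4.png")
P=cloud(d,K,M); np.savez("w4.npz",P=P)
near=np.hypot(P[...,0]-.553,P[...,1]-.268)<.08
for lo,hi in ((.126,.137),(.112,.121),(.08,.112),(.064,.076)):
    q=P[near&(P[...,2]>lo)&(P[...,2]<hi)]; print(lo,len(q),q.mean(0).round(4) if len(q) else '',((q.min(0)+q.max(0))/2).round(4) if len(q) else '',(q.max(0)-q.min(0)).round(4) if len(q) else '')
print(find("wrist","plunger_top",M),find("wrist","shaft_tip",M))
cv2.imwrite("pics/w4.png",im)
```

```text
t 6.47 pos [0.5532 0.1757 0.199 ] yaw -0.6 F [-0.2  0.4  0.7] w 0.55 tilt [-0.0011 -0.0015 -1.    ] 
 shift mm [-0.2 -2.3 -1. ] rz None joints [ 0.25  0.33 -0.78  1.56  0.24  1.35 -0.57]
0.126 340 [0.5573 0.2726 0.1292] [0.5573 0.2731 0.1289] [0.0166 0.0163 0.0058]
0.112 184 [0.5571 0.2719 0.115 ] [0.5571 0.2728 0.1165] [0.0288 0.0282 0.0088]
0.08 89 [0.5565 0.2678 0.0974] [0.556  0.2727 0.0962] [0.0271 0.0293 0.0316]
0.064 2128 [0.5572 0.2722 0.0691] [0.5575 0.2734 0.0714] [0.0611 0.0609 0.0092]
[(0.63, [0.559, 0.2826, 0.0624])] [(0.61, [0.5595, 0.2838, 0.0578])]
```

View pics/w4.png

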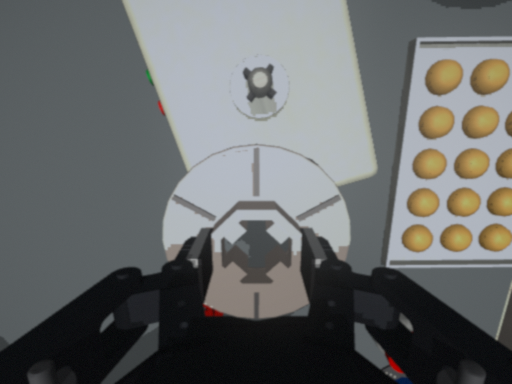

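Run:
```python
from h import *
P=np.load("w4.npz")["P"]
c=np.array([.5573,.2730])
e=P[...,:2]-c; r=np.hypot(e[...,0],e[...,1]); th=np.arctan2(e[...,1],e[...,0])
for lo,hi in ((.100,.121),(.108,.121)):
  s=(r>.0125)&(r<.018)&(P[...,2]>lo)&(P[...,2]<hi)
  print(s.sum(),np.degrees(np.angle(np.exp(4j*th[s]).sum()))/4%90,np.histogram(np.degrees(th[s])%90,18,(0,90))[0], np.histogram(np.degrees(th[s]),8,(-180,180))[0])
# seat ring and held disc
q=P[(r<.034)&(abs(P[...,2]-.069)<.004)]; 
h=cv2.minEnclosingCircle((q[:,:2]*1e4).astype(np.float32)); print("seat",h)
hub(P,*monitor.get_obs()["position"][:2],.199+.0218+.02)
```

```text
150 52.59532930314003 [ 0  0  0  0  0  0  0  0 23 34 34 33 26  0  0  0  0  0] [ 3 32  8 28  7 31  5 36]
138 52.514000844489665 [ 0  0  0  0  0  0  0  0 18 34 33 33 20  0  0  0  0  0] [ 3 30  5 28  5 31  5 31]
seat ((5572.62744140625, 2731.30224609375), 308.669677734375)
hub n 4197 c [0.5536 0.1765] area mm2 2349 z 0.2398 slot 89.3 flats(mod45) 44.5 [ 0  0  0  4 25 82 76 71 63 71 69 72 70 22  1  0  0  0]
```

>>> servo_tool(
  motion=[
    [0.4,0.002,-0.05,0.02,0,0,10],
    [0.4,0.003,-0.097,0.04,0,0,20],
    [0.4,0.003,-0.097,0.063,0,0,30],
    [0.4,0.003,-0.097,0.063,0,0,37],
    [0.4,0.003,-0.097,0.063,0,0,37],
    [0.4,0.003,-0.097,0.063,0,0,37],
  ],
)

```text
clock: 7.38
position: [0.5573, 0.2743, 0.1372]
ee_rot: [0.947, -0.32, 0.0, -0.0]
ft_force: [-0.4, 0.3, -1.8]
grip_width: 0.548
```

Run:
```python
from h import *
go(.5573,.2730,.0482,52.5)
P=cloud(*shot("wrist")[1:]); hub(P,.5573,.273,.136+.0405)
```

```text
t 7.38 pos [0.5573 0.2743 0.1372] yaw -37.3 F [-0.4  0.3 -1.8] w 0.548 tilt [ 6.e-04 -0.e+00 -1.e+00] 
 shift mm [ 0.7  1.1 89. ] rz 0.2 joints [-0.02  0.45 -0.67  1.53  0.29  1.26 -1.38]
hub n 4436 c [0.5581 0.2747] area mm2 2332 z 0.1779 slot 52.5 flats(mod45) 7.6 [71 68 66 75 96 65 13  0  0  1  0  0  0  0 10 71 92 72]
```

>>> servo_tool(
  motion=[
    [0.4,0.001,0.001,0.015,0,0,0],
    [0.4,0.001,0.001,0.023,0,0,0],
    [0.4,0.001,0.001,0.031,0,0,0],
    [0.4,0.001,0.001,0.039,0,0,0],
    [0.4,0.001,0.001,0.047,0,0,0],
    [0.4,0.001,0.001,0.053,0,0,0],
    [0.4,0.001,0.001,0.053,0,0,0],
  ],
)

```text
clock: 8.3
position: [0.5569, 0.2732, 0.0834]
ee_rot: [0.947, -0.321, -0.0, 0.0]
ft_force: [-0.5, -0.9, -1.5]
grip_width: 0.545
```

Run:
```python
from h import *
go(.5573,.2730,.0482,52.5)
```

```text
t 8.3 pos [0.5569 0.2732 0.0834] yaw -37.4 F [-0.5 -0.9 -1.5] w 0.545 tilt [-7.e-04 -4.e-04 -1.e+00] 
 shift mm [ 0.4 -0.1 35.2] rz 0.1 joints [-0.03  0.5  -0.66  1.59  0.32  1.17 -1.4 ]
```

>>> servo_tool(
  motion=[
    [0.4,0,0,0.01,0,0,0],
    [0.4,0,0,0.02,0,0,0],
    [0.4,0,0,0.03,0,0,0],
    [0.4,0,0,0.036,0,0,0],
    [0.4,0,0,0.036,0,0,0],
    [0.4,0,0,0.036,0,0,0],
  ],
)

```text
clock: 9.05
position: [0.5571, 0.2734, 0.0483]
ee_rot: [0.947, -0.321, 0.0, 0.0]
ft_force: [-2.7, -2.3, 5.1]
grip_width: 0.546
```

>>> servo_tool(
  motion=[
    [0.78,0,0,0.0,0,0,0],
    [0.78,0,0,0.0,0,0,0],
    [0.78,0,0,0.0,0,0,0],
    [0.78,0,0,-0.05,0,0,0],
    [0.78,0,0,-0.11,0,0,0],
    [0.78,0,0,-0.11,0,0,0],
  ],
)

```text
clock: 9.8
position: [0.5594, 0.2751, 0.1631]
ee_rot: [0.947, -0.321, 0.003, -0.003]
ft_force: [0.0, 0.6, -0.6]
grip_width: 0.783
```

Run:
```python
from h import *
go(.6447,-.119,.11)
P=cloud(*shot("wrist")[1:]); hub(P,.5573,.273,.09)
e=np.hypot(P[...,0]-.5573,P[...,1]-.273); q=P[(e>.03)&(e<.05)&(P[...,2]>.055)&(P[...,2]<.1)]; print("flange z",np.percentile(q[:,2],[10,50,90]))
```

```text
t 9.8 pos [0.5594 0.2751 0.1631] yaw -37.4 F [ 0.   0.6 -0.6] w 0.783 tilt [ 0.0076  0.0035 -1.    ] 
 shift mm [307.1 261.5  52.4] rz None joints [-0.01  0.43 -0.68  1.5   0.28  1.3  -1.37]
hub n 1018 c [0.5573 0.2729] area mm2 1901 z 0.0892 slot 52.0 flats(mod45) 7.2 [10 14 12 10  9 10  1  0  9  3  4  3 11  0  1  9 10 12]
flange z [0.07335716 0.07424407 0.07527507]
```

>>> servo_tool(
  motion=[
    [0.78,0.307,0.26,0,0,0,0],
    [0.78,0.307,0.26,0,0,0,0],
    [0.78,0.307,0.26,0,0,0,0],
    [0.78,0.307,0.26,0,0,0,0],
    [0.78,0.307,0.26,0.053,0,0,0],
    [0.78,0.307,0.26,0.053,0,0,0],
    [0.78,0.307,0.26,0.053,0,0,0],
    [0.78,0.307,0.26,0.053,0,0,0],
    [0.78,0.307,0.26,0.053,0,0,0],
  ],
)

```text
clock: 10.98
position: [0.6425, -0.1185, 0.104]
ee_rot: [0.947, -0.32, -0.001, -0.0]
ft_force: [-0.3, 0.8, 0.2]
grip_width: 0.781
```

Run:
```python
from h import *
im,d,K,M=shot("wrist","w5.png")
P=cloud(d,K,M); f=find("wrist","blue_disc",M); print(f)
c,a=hub(P,.648,-.119,.019)
go(c[0],c[1],-.0218,a)
```

```text
[(0.98, [0.7996, -0.2099, 0.0017]), (0.76, [0.6542, -0.1212, 0.008])]
hub n 1157 c [ 0.6488 -0.1242] area mm2 1914 z 0.0191 slot 12.2 flats(mod45) 11.9 [ 0  0  0  0  0  0  0 17 19 25 15 22 22 18 21 14  0  0]
t 11.07 pos [ 0.6429 -0.1178  0.105 ] yaw -37.3 F [-0.1  0.5  0.9] w 0.786 tilt [ 1.e-04  6.e-04 -1.e+00] 
 shift mm [  8.5   1.5 126.8] rz 40.5 joints [ 0.49  0.51 -0.52  1.47  0.26  1.22 -0.71]
```

>>> servo_tool(
  motion=[
    [0.75,0.0085,0.0015,0.03,0,0,10],
    [0.75,0.0085,0.0015,0.05,0,0,20],
    [0.75,0.0085,0.0015,0.07,0,0,30],
    [0.75,0.0085,0.0015,0.09,0,0,40.5],
    [0.75,0.0085,0.0015,0.09,0,0,40.5],
    [0.75,0.0085,0.0015,0.11,0,0,40.5],
    [0.75,0.0085,0.0015,0.126,0,0,40.5],
    [0.75,0.0085,0.0015,0.126,0,0,40.5],
  ],
)

```text
clock: 12.08
position: [0.6475, -0.1259, -0.0229]
ee_rot: [0.778, -0.628, -0.001, 0.001]
ft_force: [0.0, -0.1, 0.9]
grip_width: 0.75
```

Run:
```python
from h import *
go(.6488,-.1242,-.0218,12.2)
```

```text
t 12.07 pos [ 0.6475 -0.1259 -0.0229] yaw -77.9 F [ 0.  -0.1  0.9] w 0.75 tilt [-2.8e-03  6.0e-04 -1.0e+00] 
 shift mm [-1.4 -1.6 -1.1] rz -0.1 joints [ 0.38  0.64 -0.35  1.55  0.25  1.   -1.4 ]
```

>>> servo_tool(
  motion=[
    [0.75,-0.001,-0.0015,-0.001,0,0,0],
    [0.75,-0.001,-0.0015,-0.001,0,0,0],
    [0.4,-0.001,-0.0015,-0.001,0,0,0],
    [0.4,-0.001,-0.0015,-0.001,0,0,0],
    [0.4,-0.001,-0.0015,-0.001,0,0,0],
    [0.4,-0.001,-0.0015,-0.001,0,0,0],
  ],
  grip_force=70,
)

```text
clock: 12.82
position: [0.6507, -0.1249, -0.019]
ee_rot: [0.778, -0.629, 0.001, -0.0]
ft_force: [-1.5, -0.1, 5.7]
grip_width: 0.533
```

Run:
```python
from h import *
go(.5573,.2730,.14,52.5)
```

```text
t 12.82 pos [ 0.6507 -0.1249 -0.019 ] yaw -77.9 F [-1.5 -0.1  5.7] w 0.533 tilt [ 1.4e-03 -4.0e-04 -1.0e+00] 
 shift mm [-408.5    7.9 -159.3] rz -40.4 joints [ 0.38  0.63 -0.35  1.55  0.25  1.   -1.4 ]
```

>>> servo_tool(
  motion=[
    [0.4,0,0,-0.06,0,0,0],
    [0.4,-0.01,0,-0.12,0,0,0],
    [0.4,-0.408,0.008,-0.165,0,0,-40.4],
    [0.4,-0.408,0.008,-0.165,0,0,-40.4],
    [0.4,-0.408,0.008,-0.165,0,0,-40.4],
    [0.4,-0.408,0.008,-0.165,0,0,-40.4],
    [0.4,-0.408,0.008,-0.165,0,0,-40.4],
    [0.4,-0.408,0.008,-0.165,0,0,-40.4],
    [0.4,-0.408,0.008,-0.165,0,0,-40.4],
    [0.4,-0.408,0.008,-0.165,0,0,-40.4],
    [0.4,-0.408,0.008,-0.165,0,0,-40.4],
    [0.4,-0.408,0.008,-0.165,0,0,-40.4],
  ],
)

```text
clock: 14.32
position: [0.5574, 0.2708, 0.1445]
ee_rot: [0.947, -0.323, 0.0, 0.001]
ft_force: [1.1, -0.4, -3.4]
grip_width: 0.535
```

```bash
cat >> h.py <<'E'
def held(Rf):
    "centre of held disc in tool mm from its flange rim (radius Rf mm) seen ahead of the fingers"
    from scipy.optimize import least_squares
    im,d,K,M=shot("wrist"); P=cloud(d,K,np.array(eyes.camera_info("wrist")["tool_from_camera"]))*1000
    zf=P[...,2]; m=(abs(zf+24.5)<4.5)&(np.hypot(P[...,0],P[...,1])<Rf+8)&(P[...,1]<0)
    q=P[m][:,:2]; a=np.degrees(np.arctan2(q[:,1],q[:,0])); r=np.hypot(*q.T)
    rim=np.array([np.append(q[(a>=b)&(a<b+5)][np.argsort(r[(a>=b)&(a<b+5)])[-2]],0)[:2] for b in range(-160,-20,5) if ((a>=b)&(a<b+5)).sum()>5])
    f=least_squares(lambda p:np.hypot(*(rim-p[:2]).T)-p[2],[0,0,Rf],loss="soft_l1")
    g=least_squares(lambda p:np.hypot(*(rim-p[:2]).T)-Rf+.5,[0,0],loss="soft_l1")
    print("held: n",len(rim),"fit x,y,R",f.x.round(2),"fixedR",g.x.round(2),"flange z",np.median(zf[m]).round(1))
E
python3 - <<'E'
from h import *
go(.5573,.2730,.08,52.5)
held(55)
o=monitor.get_obs()["position"]
P=cloud(*shot("wrist","w6.png")[1:]); hub(P,o[0],o[1],o[2]+.038)
E
```

```text
t 14.32 pos [0.5574 0.2708 0.1445] yaw -37.7 F [ 1.1 -0.4 -3.4] w 0.535 tilt [-2.e-04 -1.e-03 -1.e+00] 
 shift mm [-1.5 -1.7 64.5] rz -0.2 joints [-0.02  0.44 -0.66  1.52  0.27  1.28 -1.37]
held: n 28 fit x,y,R [ 0.31  1.33 54.5 ] fixedR [0.31 1.33] flange z -23.1
hub n 4007 c [0.5574 0.2707] area mm2 2336 z 0.1826 slot 52.6 flats(mod45) 7.2 [67 64 73 67 84 53 11  1  0  0  0  0  0  0 11 51 86 69]
```

>>> servo_tool(
  motion=[
    [0.4,-0.0018,-0.003,0.01,0,0,0],
    [0.4,-0.0018,-0.003,0.022,0,0,0],
    [0.4,-0.0018,-0.003,0.03,0,0,0],
    [0.4,-0.0018,-0.003,0.038,0,0,0],
    [0.4,-0.0018,-0.003,0.045,0,0,0],
    [0.4,-0.0018,-0.003,0.052,0,0,0],
    [0.4,-0.0018,-0.003,0.058,0,0,0],
    [0.4,-0.0018,-0.003,0.058,0,0,0],
  ],
)

```text
clock: 15.42
position: [0.5571, 0.2758, 0.0864]
ee_rot: [0.947, -0.322, -0.0, 0.0]
ft_force: [0.8, -0.4, -2.9]
grip_width: 0.531
```

Slid past the rib tops with no resistance. Next I'll seat it.

>>> servo_tool(
  motion=[
    [0.4,0,0,0.007,0,0,0],
    [0.4,0,0,0.013,0,0,0],
    [0.4,0,0,0.017,0,0,0],
    [0.4,0,0,0.017,0,0,0],
    [0.4,0,0,0.017,0,0,0],
  ],
)

```text
clock: 16.05
position: [0.5573, 0.2758, 0.071]
ee_rot: [0.947, -0.322, 0.0, 0.0]
ft_force: [-5.4, -5.4, 9.4]
grip_width: 0.536
```

>>> servo_tool(
  motion=[
    [0.78,0,0,0,0,0,0],
    [0.78,0,0,0,0,0,0],
    [0.78,0,0,0,0,0,0],
    [0.78,0,0,-0.05,0,0,0],
    [0.78,0,0,-0.1,0,0,0],
    [0.78,0,0,-0.1,0,0,0],
  ],
)

```text
clock: 16.8
position: [0.5591, 0.2777, 0.1743]
ee_rot: [0.947, -0.322, 0.003, -0.003]
ft_force: [-0.1, -0.4, -1.0]
grip_width: 0.78
```

Run:
```python
from h import *
go(.4579,-.0479,.11)
im,d,K,M=shot("wrist"); P=cloud(d,K,M); hub(P,.5573,.273,.109)
e=np.hypot(P[...,0]-.5573,P[...,1]-.273); q=P[(e>.03)&(e<.05)&(P[...,2]>.055)&(P[...,2]<.12)]; print("flange z",np.percentile(q[:,2],[10,50,75,90]))
g=(im[...,1]>1.5*im[...,2])&(im[...,1]>1.5*im[...,0])&(im[...,1]>60)&(P[...,2]>.09); print(g.sum(),P[g].mean(0) if g.any() else "")
```

```text
t 16.8 pos [0.5591 0.2777 0.1743] yaw -37.5 F [-0.1 -0.4 -1. ] w 0.78 tilt [ 0.0064  0.0033 -1.    ] 
 shift mm [117.8 320.3  62.6] rz None joints [-0.03  0.42 -0.67  1.48  0.26  1.32 -1.37]
hub n 1342 c [0.5567 0.2745] area mm2 1884 z 0.1091 slot 53.6 flats(mod45) 7.7 [18 18 23 22 16 19  1  2  2 11  2 14  0  0  1 14 19 20]
flange z [0.09335988 0.09425976 0.09480203 0.09538877]
616 [0.60885571 0.18233722 0.10114151]
```

>>> servo_tool(
  motion=[
    [0.78,0.118,0.32,0,0,0,0],
    [0.78,0.118,0.32,0,0,0,0],
    [0.78,0.118,0.32,0,0,0,0],
    [0.78,0.118,0.32,0.063,0,0,0],
    [0.78,0.118,0.32,0.063,0,0,0],
    [0.78,0.118,0.32,0.063,0,0,0],
    [0.78,0.118,0.32,0.063,0,0,0],
    [0.78,0.118,0.32,0.063,0,0,0],
  ],
)

```text
clock: 17.85
position: [0.4558, -0.049, 0.1065]
ee_rot: [0.947, -0.321, -0.0, -0.0]
ft_force: [-0.4, 0.8, 0.2]
grip_width: 0.781
```

Run:
```python
from h import *
im,d,K,M=shot("wrist","w7.png")
P=cloud(d,K,M); f=find("wrist","red_collar",M); print(f)
c,a=hub(P,.459,-.048,.019)
go(c[0],c[1],-.0208,a)
```

```text
[(0.9, [0.4614, -0.041, 0.0027])]
hub n 1161 c [ 0.4602 -0.0475] area mm2 1883 z 0.0191 slot 51.4 flats(mod45) 6.4 [19 21 17 23 21 12  0  0  0  0  0  0  0  0  5 20 22 15]
t 17.95 pos [ 0.4564 -0.0484  0.107 ] yaw -37.4 F [ 0.  -0.3 -0.1] w 0.783 tilt [ 3.e-04  3.e-04 -1.e+00] 
 shift mm [  2.5  -3.  127.8] rz 1.2 joints [ 0.52  0.08 -0.53  1.98  0.05  1.09 -0.68]
```

>>> servo_tool(
  motion=[
    [0.75,0.0025,-0.003,0.04,0,0,1.2],
    [0.75,0.0025,-0.003,0.08,0,0,1.2],
    [0.75,0.0025,-0.003,0.11,0,0,1.2],
    [0.75,0.0025,-0.003,0.127,0,0,1.2],
    [0.75,0.0025,-0.003,0.127,0,0,1.2],
    [0.75,0.0025,-0.003,0.127,0,0,1.2],
  ],
)

```text
clock: 18.7
position: [0.4608, -0.0487, -0.019]
ee_rot: [0.943, -0.331, 0.001, -0.0]
ft_force: [0.3, 0.4, 1.3]
grip_width: 0.749
```

Run:
```python
from h import *
go(.4602,-.0475,-.0208,51.4)
```

```text
t 18.7 pos [ 0.4608 -0.0487 -0.019 ] yaw -38.7 F [0.3 0.4 1.3] w 0.749 tilt [ 1.7e-03 -3.0e-04 -1.0e+00] 
 shift mm [-1.2 -0.6  1.8] rz -0.1 joints [ 0.47  0.29 -0.5   2.07  0.19  0.82 -0.82]
```

>>> servo_tool(
  motion=[
    [0.75,-0.001,-0.0005,0.001,0,0,0],
    [0.4,-0.001,-0.0005,0.001,0,0,0],
    [0.4,-0.001,-0.0005,0.001,0,0,0],
    [0.4,-0.001,-0.0005,0.001,0,0,0],
    [0.4,-0.001,-0.0005,0.001,0,0,0],
  ],
  grip_force=60,
)

```text
clock: 19.32
position: [0.4598, -0.0479, -0.0201]
ee_rot: [0.943, -0.332, 0.001, 0.0]
ft_force: [-2.4, 0.7, 9.3]
grip_width: 0.544
```

Run:
```python
from h import *
go(.5573,.2730,.16,52.5)
```

```text
t 19.32 pos [ 0.4598 -0.0479 -0.0201] yaw -38.7 F [-2.4  0.7  9.3] w 0.544 tilt [ 1.e-03 -6.e-04 -1.e+00] 
 shift mm [-124.5 -311.3 -180.2] rz -1.2 joints [ 0.47  0.29 -0.5   2.07  0.19  0.82 -0.82]
```

>>> servo_tool(
  motion=[
    [0.4,0,0,-0.06,0,0,0],
    [0.4,0,-0.02,-0.12,0,0,0],
    [0.4,-0.124,-0.311,-0.18,0,0,-1.2],
    [0.4,-0.124,-0.311,-0.18,0,0,-1.2],
    [0.4,-0.124,-0.311,-0.18,0,0,-1.2],
    [0.4,-0.124,-0.311,-0.18,0,0,-1.2],
    [0.4,-0.124,-0.311,-0.18,0,0,-1.2],
    [0.4,-0.124,-0.311,-0.18,0,0,-1.2],
    [0.4,-0.124,-0.311,-0.18,0,0,-1.2],
    [0.4,-0.124,-0.311,-0.18,0,0,-1.2],
  ],
)

```text
clock: 20.58
position: [0.5573, 0.2704, 0.1586]
ee_rot: [0.947, -0.323, 0.0, 0.001]
ft_force: [0.6, 0.1, -1.5]
grip_width: 0.539
```

Run:
```python
from h import *
go(.5573,.2730,.09,52.5)
held(40)
```

```text
t 20.57 pos [0.5573 0.2704 0.1586] yaw -37.6 F [ 0.6  0.1 -1.5] w 0.539 tilt [-2.0e-04 -1.5e-03 -1.0e+00] 
 shift mm [-1.6 -2.2 68.5] rz -0.1 joints [-0.    0.43 -0.69  1.51  0.28  1.3  -1.38]
held: n 28 fit x,y,R [ 0.3  -0.94 39.4 ] fixedR [ 0.3  -0.81] flange z -24.1
```

>>> servo_tool(
  motion=[
    [0.4,-0.0019,-0.0013,0.015,0,0,0],
    [0.4,-0.0019,-0.0013,0.03,0,0,0],
    [0.4,-0.0019,-0.0013,0.04,0,0,0],
    [0.4,-0.0019,-0.0013,0.05,0,0,0],
    [0.4,-0.0019,-0.0013,0.058,0,0,0],
    [0.4,-0.0019,-0.0013,0.064,0,0,0],
    [0.4,-0.0019,-0.0013,0.07,0,0,0],
    [0.4,-0.0019,-0.0013,0.07,0,0,0],
    [0.4,-0.0019,-0.0013,0.07,0,0,0],
  ],
)

```text
clock: 21.75
position: [0.5568, 0.2743, 0.0899]
ee_rot: [0.947, -0.322, 0.001, 0.0]
ft_force: [-2.9, -4.1, 7.9]
grip_width: 0.546
```

>>> servo_tool(
  motion=[
    [0.78,0,0,0,0,0,0],
    [0.78,0,0,0,0,0,0],
    [0.78,0,0,0,0,0,0],
    [0.78,0,0,-0.05,0,0,0],
    [0.5,0,0,-0.1,0,0,0],
    [0.0,0,0,-0.1,0,0,0],
  ],
)

```text
clock: 22.5
position: [0.558, 0.2762, 0.1932]
ee_rot: [0.947, -0.322, 0.002, -0.002]
ft_force: [-0.3, -0.2, -1.5]
grip_width: 0.363
```

Run:
```python
from h import *
im,d,K,M=shot("wrist","w8.png"); P=cloud(d,K,M); hub(P,.5573,.273,.129)
e=np.hypot(P[...,0]-.5573,P[...,1]-.273); q=P[(e>.028)&(e<.037)&(P[...,2]>.08)&(P[...,2]<.14)]; print("flange z",np.percentile(q[:,2],[10,50,75,90]))
g=(im[...,1]>1.5*im[...,2])&(im[...,1]>1.5*im[...,0])&(P[...,2]>.094)&(P[...,2]<.105)
q=P[g]; print(g.sum(),q.mean(0),(q.min(0)+q.max(0))/2,q.max(0)-q.min(0))
c=q.mean(0); print(find("wrist","plunger_top",M), "dist", np.hypot(*(c[:2]-[.5573,.273])))
go(c[0],c[1],.1)
```

```text
hub n 1655 c [0.5575 0.2745] area mm2 1904 z 0.129 slot 52.8 flats(mod45) 7.6 [25 24 22 26 22 24  2  0  0  0  0  0  0  0  2 19 27 20]
flange z [0.11327131 0.11412088 0.11457913 0.11498327]
676 [0.60574148 0.17900489 0.09701644] [0.60560266 0.17806766 0.09692737] [0.03104563 0.03235852 0.00384963]
[(0.82, [0.6049, 0.1797, 0.0969])] dist 0.10574335798010177
t 22.6 pos [0.5565 0.2747 0.1889] yaw -37.5 F [-0.2 -1.  -0.6] w 0.189 tilt [ 6.e-04  1.e-04 -1.e+00] 
 shift mm [97.3 45.9 88.9] rz None joints [-0.    0.41 -0.7   1.46  0.27  1.36 -1.37]
```

View pics/w8.png

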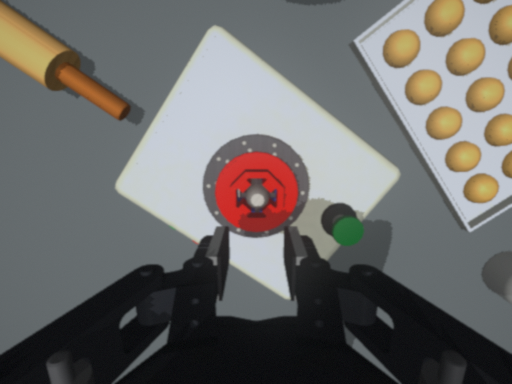

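All three discs are stacked, with the red collar at (256,192) and its hub top at 129 mm. The plunger cap is at (347,231). Next is the plunger, with the fingers shut.

>>> servo_tool(
  motion=[
    [0.0,0.05,0.024,0,0,0,0],
    [0.0,0.097,0.046,0,0,0,0],
    [0.0,0.097,0.046,0.04,0,0,0],
    [0.0,0.097,0.046,0.086,0,0,0],
    [0.0,0.097,0.046,0.086,0,0,0],
    [0.0,0.097,0.046,0.086,0,0,0],
  ],
  grip_force=100,
)

```text
clock: 23.35
position: [0.6056, 0.1795, 0.1039]
ee_rot: [0.947, -0.321, 0.0, -0.0]
ft_force: [0.6, -0.8, -0.1]
grip_width: 0.002
```

Run:
```python
from h import *
go(.6057,.1783,.07)
im,d,K,M=shot("wrist"); W=cloud(d,K,M)*1000
P=cloud(d,K,np.array(eyes.camera_info("wrist")["tool_from_camera"]))*1000
f=(abs(P[...,0])<16)&(abs(P[...,1])<14)&(P[...,2]<-8)
q=P[f]; print(len(q)); 
for b in range(-60,-8,4): 
    k=q[(q[:,2]>=b)&(q[:,2]<b+4)]; print(b,len(k),k.mean(0).round(0) if len(k) else "")
```

```text
t 23.35 pos [0.6056 0.1795 0.1039] yaw -37.5 F [ 0.6 -0.8 -0.1] w 0.002 tilt [ 5.e-04  4.e-04 -1.e+00] 
 shift mm [ 0.8  0.9 33.9] rz None joints [ 0.12  0.49 -0.64  1.54  0.31  1.21 -1.22]
7378
-60 179 [  1. -10. -58.]
-56 219 [ -0.  -9. -54.]
-52 210 [  1.  -9. -50.]
-48 185 [  0.  -9. -46.]
-44 171 [ -0.  -9. -42.]
-40 152 [  1.  -9. -38.]
-36 92 [ -0. -10. -34.]
-32 3 [  1. -11. -32.]
-28 0 
-24 0 
-20 0 
-16 0 
-12 0
```

>>> servo_tool(
  motion=[
    [0,0.0008,0.001,0.015,0,0,0],
    [0,0.0008,0.001,0.026,0,0,0],
    [0,0.0008,0.001,0.03,0,0,0],
    [0,0.0008,0.001,0.034,0,0,0],
    [0,0.0008,0.001,0.034,0,0,0],
  ],
)

```text
clock: 24.02
position: [0.6053, 0.1778, 0.069]
ee_rot: [0.947, -0.322, -0.0, 0.0]
ft_force: [-1.9, -1.2, 2.3]
grip_width: -0.001
```

>>> servo_tool(
  motion=[
    [0,0,0,0.002,0,0,0],
    [0,0,0,0.004,0,0,0],
    [0,0,0,0.006,0,0,0],
    [0,0,0,0.006,0,0,0],
  ],
)

```text
clock: 24.52
position: [0.6055, 0.1779, 0.063]
ee_rot: [0.947, -0.322, 0.0, -0.0]
ft_force: [-1.1, -0.7, 4.2]
grip_width: -0.0
```

>>> servo_tool(
  motion=[
    [0,0,0,0.002,0,0,0],
    [0,0,0,0.004,0,0,0],
    [0,0,0,0.006,0,0,0],
    [0,0,0,0.008,0,0,0],
    [0,0,0,0.009,0,0,0],
    [0,0,0,0.009,0,0,0],
  ],
)

```text
clock: 25.28
position: [0.6056, 0.1779, 0.0556]
ee_rot: [0.947, -0.322, 0.001, -0.0]
ft_force: [-6.3, -2.8, 18.1]
grip_width: 0.002
```

>>> servo_tool(
  motion=[
    [0,0,0,0.0015,0,0,0],
    [0,0,0,0.0015,0,0,0],
    [0,0,0,0.0015,0,0,0],
    [0,0,0,0.0015,0,0,0],
    [0,0,0,0.0015,0,0,0],
    [0,0,0,0.0015,0,0,0],
    [0,0,0,0.0015,0,0,0],
    [0,0,0,0.0015,0,0,0],
  ],
)

```text
clock: 26.28
position: [0.6058, 0.1779, 0.0554]
ee_rot: [0.947, -0.322, 0.001, 0.0]
ft_force: [-11.6, -4.0, 29.0]
grip_width: -0.002
```

The position stayed put while the force rose to 29 N, so it is at the stiff second stop. Time to release and retract.

>>> servo_tool(
  motion=[
    [0,0,0,-0.006,0,0,0],
    [0,0,0,-0.014,0,0,0],
    [0,0,0,-0.03,0,0,0],
    [0,0,0,-0.09,0,0,0],
    [0,0.02,0.06,-0.14,0,0,0],
    [0,0.02,0.06,-0.14,0,0,0],
    [0,0.02,0.06,-0.14,0,0,0],
    [0,0.02,0.06,-0.14,0,0,0],
  ],
)

```text
clock: 27.28
position: [0.584, 0.1191, 0.191]
ee_rot: [0.947, -0.321, -0.001, 0.0]
ft_force: [0.6, 0.2, 0.0]
grip_width: 0.005
```

Run:
```python
from h import *
go(.6057,.1783,.07)
im,d,K,M=shot("wrist"); P=cloud(d,K,M); hub(P,.5573,.273,.129)
g=(im[...,1]>1.5*im[...,2])&(im[...,1]>1.5*im[...,0])&(np.hypot(P[...,0]-.6057,P[...,1]-.178)<.02)
print("plunger top",g.sum(),np.median(P[g],0) if g.any() else "")
a=shot("top","top9.png")
for t in ["cup","cutter","shaker","spatula","white_disc","blue_disc","red_collar"]: print(t,find("top",t,a[3]))
b=shot("side","side9.png")
```

```text
t 27.27 pos [0.584  0.1191 0.191 ] yaw -37.4 F [0.6 0.2 0. ] w 0.005 tilt [-1.9e-03  4.0e-04 -1.0e+00] 
 shift mm [-18.5 -60.3 121. ] rz None joints [ 0.25  0.35 -0.66  1.53  0.21  1.34 -1.08]
hub n 2639 c [0.5576 0.2744] area mm2 1944 z 0.1291 slot 52.5 flats(mod45) 6.9 [31 36 36 36 34 40  3  0  0  0  0  0  0  0  2 39 37 34]
plunger top 949 [0.60656973 0.17807787 0.09715367]
cup [(0.81, [0.6267, -0.32, 0.0185]), (0.21, [0.5675, -0.4411, 0.0039])]
cutter [(0.61, [0.3964, -0.1797, 0.0491]), (0.29, [0.5002, 0.3667, 0.0605])]
shaker [(0.8, [0.7525, -0.072, 0.0731]), (0.16, [0.3941, -0.1796, 0.0505])]
spatula [(0.62, [0.5678, -0.4402, 0.005])]
white_disc [(0.23, [0.3974, -0.1779, 0.0466])]
blue_disc [(0.94, [0.8006, -0.2121, 0.0035]), (0.47, [0.626, -0.3213, 0.017])]
red_collar []
```

View pics/side9.png

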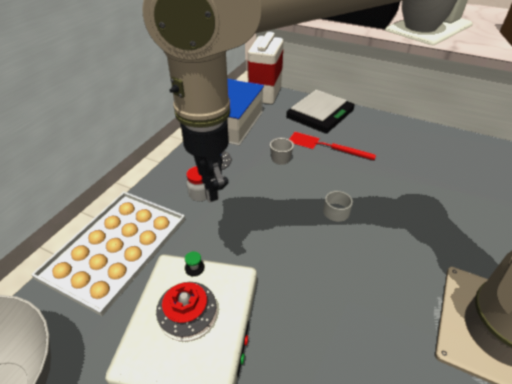

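The side view shows the red collar on top of the stack at (187,302), the plunger back up at (194,262), and the gripper clear of everything. The bystanders haven't moved, so I'm handing in.

```bash
python3 -c "
from h import *
print(ticket.hand_in())"
```

```text
the job is handed in; nothing more can be done
None
```

The slicer is back together and the job is handed in, at about 27 s on the robot's clock (limit 72 s).

- **Discs:** The white disc, the nearer blue-hubbed disc and the red collar went on in that order, hubs up. I turned each one to the ribs' measured angle (52.5°), and all three slid past the rib tops without catching. Each was home before the next went on: hub tops read 89, 109 and 129 mm against a nominal 90, 110 and 130. The depth camera reads about 1 mm low throughout.
- **Plunger:** I pressed it about 14 mm to the stiff second stop. There the force rose from 18 to 29 N with almost no further movement. I held it for about 1 s and let it spring back; its top reads 97 mm against a nominal 98.
- **Last checks:** The gripper is clear of everything and reads almost no force. The cup, cutter, jar and spatula are within about 3 mm of where they started, which is within detector error. The second blue-hubbed disc was left where it was.

**What went wrong or disagreed:**
- The first grasp on the white disc closed on air, because the fingertips sit roughly 25–30 mm behind the stated tool point. I lowered the grasp and it then held.
- In the final top picture the networks found no red collar and mistook the cutter for a white disc at low confidence. The wrist and side pictures both show the stack correctly assembled.

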